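# Shut and latch the toy jewellery box

## Robot

A 6-joint arm with a two-finger parallel gripper is mounted at the origin on the work surface. World frame = base frame: x ahead of the robot, y to its left, z up, the work surface at z = 0. Lengths are in m, angles in rad, forces in N, time in s.
With the tool pointing down it reaches from about 0.35 to 0.725 m from the base axis. Payload 4.3 kg.
Tool frame: the origin (TCP) lies at the very end of the fingers, on their centre line; the grasp point (between the pads) lies 19 mm behind it; x points along the fingers, y is the direction in which the jaws open and shut, and the axes are right-handed (so a half turn about x gives the same grasp; the last joint's range is limited). The gripper opens to 85 mm and grips with 20 to 120 N. Pads are 22 mm wide; open, the fingers measure 114 mm over their backs; the gripper's body (76 mm by 85 mm) begins 54 mm behind the grasp point. The pads swing forward as they close: fully open they stand 13 mm farther back than shut.
Start: joints at [-1.214, 0.377, 0.081, 1.274, 0, 1.46], TCP at [0.259, -0.514, 0.231] pointing down, gripper open.
Joint ranges: [-2.72, 2.72], [-0.84, 1.66], [-1.02, 1.22], [-1.77, 2.12], [-1.37, 1.28], [-3.14, 3.14]. Speed limits (rad/s): [2.57, 2.57, 3.14, 3.14, 3.14, 3.14].

## Interface

Orientations are given as a unit quaternion [x, y, z, w].
In Python, from workcell import manip, cams gives the robot as it stands.
- The arm moves only by the tool send_rows, never from a script. Its argument "moves" is a list that holds one entry, the list of rows, each a list of 7 numbers: the shift along the tool's x, y, z in cm, then the turn, a rotation vector about the tool's x, y, z in rad, then the opening, from -1 (shut) to 1 (fully open). In form: [[[tx, ty, tz, ax, ay, az, claw], ...]]. A call has 1 to 8 rows; each row shifts and turns the commanded pose from where the row before left it, along the tool's axes as they then stand; what a row does not reach is not made up. A row lasts 1/12 s, in which the tool goes at most 41.7 mm and 7.16 degrees, less where a joint would pass 70% of its speed; a pose out of reach is approached as far as the arm can. A call is refused whole if a number of a shift passes 4.17 or a number of a turn 0.125, either way. A call with a gripper value outside its range is refused whole. The fingers move at their own pace and stop on an object; the grip force is fixed at half the most. Time passes only in rows, so rows that do not move let the fingers close. It gives the time, the measured TCP pose, the force and the opening at its end, in the units of the state.
- manip.observe(): the state, without advancing time (a new reading comes with each control period).
- cams.get_image(name): name is "scene" or "top" or "wrist"; returns a dict with "pixels" (480x640x3 uint8, blue, green, red), "camera_matrix" (3x3 intrinsics, pixels), "pose" (4x4, takes a point from camera to world coordinates). Camera axes: x right, y down, z forward; pixel columns grow to the right and rows downward; lengths in m; the calibration is good to about 2 mm. The wrist camera is an equidistant fisheye: a pixel r from the principal point sees the ray r / f radians off the axis. A picture is of the moment at which its call begins. There is no depth.
- manip.job_done(): hands the job in, once; it reports no verdict.
The state is a dict: "t": time; "q": joint angles; "joint_velocities": joint speeds; "tau": joint torques, N m; "tool_pos": TCP position; "orientation": TCP orientation; "ft_force": force on the tool from outside, world axes, zero at the start; "moment": the same for the moment, N m; "gripper_width": finger opening in m.
Only numpy, scipy, OpenCV 4.12 (cv2) and the standard library are available. Lean on these libraries where they do the work, as an engineer would, in place of code of your own. Each camera call takes 0.05 s, during which the arm holds its last target.

## Task

Shut the jewellery box and fasten it by pushing only, picking nothing up: first push the open lid down until it is fully closed. Then push the latch arm round by its upright post until the arm points straight over the lid, between the two low ribs at the middle of the lid's front edge, and leave it there. Leave the hairbrush and the glass dome where they are.

Things in the scene. Friction and masses are not known exactly. Their poses are not given: they have to be found in the camera images.
- jewel_box: Purple plastic jewellery box, fixed to the table: 120 mm deep (its x), 170 wide (its y), 75 high without lid. Origin: centre of its underside; x points from the latch (front) to the hinge (back), z up. A pillar, 36 by 46 mm and 83 high, stands against the middle of the front and carries the latch. It is turned up to 0.5 rad about the vertical.
- lid (a joint): Lid angle (rad): 0 = closed, positive = open; starts at 0.45 to 0.9, must not be opened beyond 1.15. Hinge line along the box's y, 60 mm behind the box's centre, 75 mm above the table. A stiff hinge keeps it where it is left; a few newtons close it to a firm stop at 0. A finger moving straight down over the box's centre closes it from any start.
- lid_middle (a point): Point on the lid's top face, 60 mm from the hinge line, half-way across. With the lid closed it is over the box's centre, 83 mm above the table. The lid is a plate 124 mm from hinge to front edge, 176 wide, 8 thick. Two low ribs (3 mm high, 30 mm apart) run on it from the front edge backwards for 36 mm.
- latch (a joint): Angle of the latch arm about its vertical pivot (rad), anticlockwise from above positive: 0 = points along the box's +x, straight over the lid between the ribs. Starts clear of the lid, -2.3 to -1.5 (to the box's -y side or back). Range -2.6 to +0.8, no stop or click at 0; about 1 N at the post turns it and it stays where left. Not to be swung over the box while the lid is open.
- latch_pivot (a point): Point on the latch's vertical pivot axis, 82 mm in front of the box's centre, 100 mm above the table, at the top of the 24 mm hub. Fixed to the box, with the box's axes.
- latch_post (a point): Centre of the upright white round post on the latch arm: 14 mm diameter, 55 mm from the pivot axis, its top 131 mm above the table; this point is 119 mm above the table. The white plastic arm (12 mm wide, 62 mm long from the pivot) lies below it, its top 98 mm above the table.
- hairbrush: Bystander, loose: gold-coloured toy hairbrush, 155 mm long (its x), 45 mm wide, 21 mm high, lying flat on the +y side of the box. Origin at its underside, 20 mm from the centre of its head.
- dome: Bystander, loose: clear glass dome on a round wooden base, 96 mm across and 113 mm high, on the -y side of the box. Origin: centre of its underside. Farther out, 0.4 m or more to either side of the robot's midline, stand a fixed toy dressing table and a toy four-poster bed, up to 185 mm high; they have no part in the job.
Mind the look-alikes: they are no part of the job. Of the things that look like the jewel_box, the middle-sized one is meant.

How it is judged:
On the way, in this order (a step that is already met when the one before it is completed fails the run):
1. the lid is pushed shut while the latch is still clear of it (value of joint lid below 0.05 rad and value of joint latch below -1.1 rad), for 0.2 s.
2. the latch arm points straight over the shut lid (value of joint lid below 0.05 rad and value of joint latch between -0.2 and 0.2 rad), for 0.2 s.
At the end, for the whole second after the job is handed in: The lid is shut (within 0.05 rad), the latch arm points straight over it (within 0.2 rad of 0) and is at rest, and the hairbrush and the dome are within 20 mm of where they stood (all of step 2 and velocity of joint latch between -0.05 and 0.05 rad/s and distance of each of hairbrush, dome from where it was at the start of the episode below 0.02 m); the robot touches nothing.
It fails at once if the latch is swung over the box while the lid is open (value of joint latch above -1.1 rad and value of joint lid above 0.1 rad).
It fails at once if the lid is lifted further open (beyond 1.15 rad) (value of joint lid above 1.15 rad).
It fails at once if a bystander is moved, tipped or lifted (distance of any of hairbrush, dome from where it was at the start of the episode above 0.02 m or angle between any of hairbrush, dome's own z axis and vertical above 0.3 rad).
It also fails if it takes over 50 s, if anything falls off the work surface, if the arm or the gripper's body presses on something with over 40 N, if the wrist force passes 120 N, or if a joint passes its speed limit or range.

## Working session

There is one attempt and no reset: what is moved stays moved. The work goes in short steps, Python scripts to look and compute and a tool call to move; the robot and the scene stay as the last step left them, time stands still between calls to the robot, and variables do not carry over. Pictures are saved under pics/ and viewed, and the job is handed in when it is done.

Besides the shell and the picture viewer there is one more tool, called after "Request:" as a command line: name --argument value ..., lists and objects as JSON in quotes. send_rows: Moves the arm, as the interface text tells. Its arguments: {"type":"object","properties":{"moves":{"type":"array","items":{"type":"array","items":{"type":"array","items":{"type":"number"}}}}},"required":["moves"]}

```bash
ls; mkdir -p pics
python3 - <<'E'
from workcell import manip, cams
import cv2,numpy as np
for n in ["scene","top","wrist"]:
    d=cams.get_image(n); cv2.imwrite(f"pics/{n}0.png",d["pixels"]); np.savez(f"pics/{n}0.npz",**d)
    print(n,d["camera_matrix"].round(1).tolist(),d["pose"].round(3).tolist())
print(manip.observe())
E
```

```text
pics
scene [[514.2, 0.0, 329.7], [0.0, 514.2, 232.9], [0.0, 0.0, 1.0]] [[0.172, 0.561, -0.81, 1.284], [0.985, -0.106, 0.136, -0.097], [-0.01, -0.821, -0.571, 0.557], [0.0, 0.0, 0.0, 1.0]]
top [[547.5, 0.0, 319.4], [0.0, 547.5, 245.7], [0.0, 0.0, 1.0]] [[-0.022, -0.988, 0.152, 0.454], [-1.0, 0.023, 0.006, 0.021], [-0.009, -0.151, -0.988, 1.01], [0.0, 0.0, 0.0, 1.0]]
wrist [[371.6, 0.0, 316.3], [0.0, 371.6, 237.0], [0.0, 0.0, 1.0]] [[0.449, -0.862, -0.236, 0.319], [-0.893, -0.433, -0.118, -0.483], [-0.001, 0.264, -0.964, 0.373], [0.0, 0.0, 0.0, 1.0]]
{'t': 0.15, 'q': array([-1.21428939e+00,  3.77910893e-01,  7.99762673e-02,  1.27440196e+00,
       -1.60444642e-05,  1.46050978e+00]), 'joint_velocities': array([ 0.00145724, -0.0019612 ,  0.00546445, -0.00190373,  0.0005219 ,
       -0.00026961]), 'tau': array([ 1.10615496e-03, -4.64035320e+01,  2.70170921e+01,  1.39332752e-02,
       -7.85486918e-05,  8.18761464e-06]), 'tool_pos': array([ 0.2586029 , -0.51302536,  0.23058343]), 'orientation': array([-0.68786186, -0.16408183,  0.68800687, -0.16300233]), 'ft_force': array([0.5029421 , 0.17109567, 0.51939182]), 'moment': array([-0.0053411 , -0.02451102, -0.01695295]), 'gripper_width': 0.08543472465757983}
```

View pics/scene0.png

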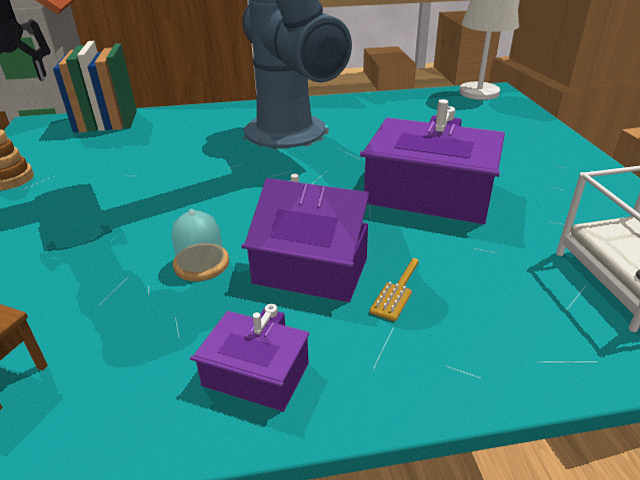

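View pics/top0.png

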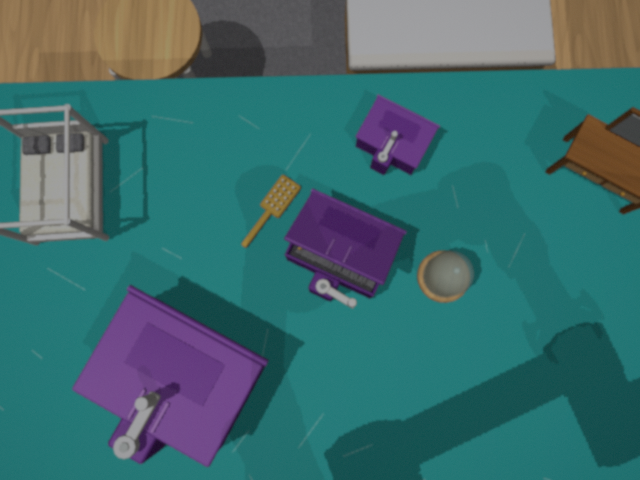

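Run:
```python
import cv2
a=cv2.imread("pics/top0.png")[170:320,230:480]
cv2.imwrite("pics/topz.png",cv2.resize(a,None,fx=3.2,fy=3.2,interpolation=cv2.INTER_CUBIC))
a=cv2.imread("pics/scene0.png")[160:310,160:440]
cv2.imwrite("pics/scenez.png",cv2.resize(a,None,fx=2.8,fy=2.8,interpolation=cv2.INTER_CUBIC))
```

```text
(no output)
```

View pics/topz.png

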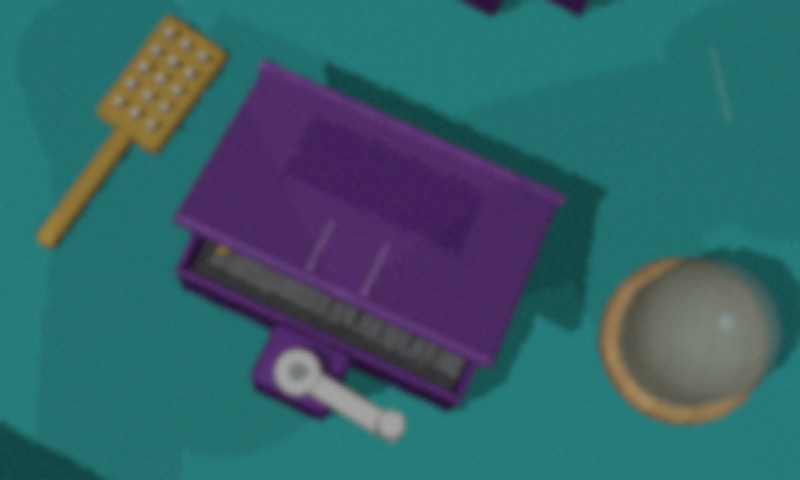

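View pics/scenez.png

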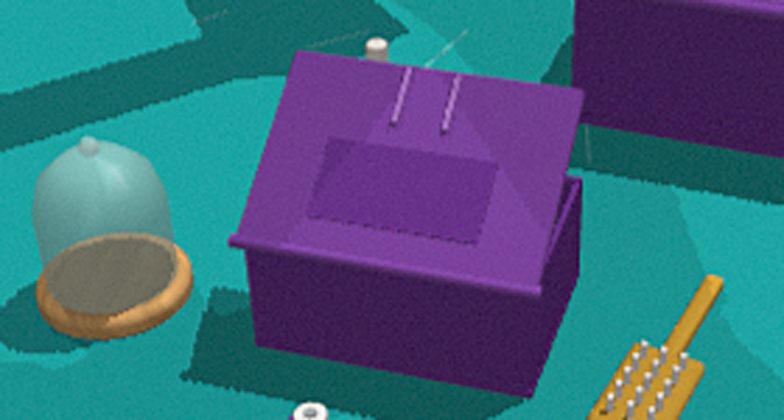

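```bash
cat > h.py <<'E'
import numpy as np
def ray(name,u,v,z,s="0"):
    d=np.load(f"pics/{name}{s}.npz"); K=d["camera_matrix"];T=d["pose"]
    r=T[:3,:3]@np.linalg.inv(K)@np.array([u,v,1.]); o=T[:3,3]
    return o+r*(z-o[2])/r[2]
def zo(u,v): return u/3.2+230,v/3.2+170
E
python3 - <<'E'
from h import *
A=ray("top",*zo(265,65),.08);B=ray("top",*zo(565,200),.08)
H=ray("top",*zo(297,370),.1);P=ray("top",*zo(392,423),.131)
F1=ray("top",*zo(186,268),.075);F2=ray("top",*zo(465,395),.075)
PS=ray("scene",376/2.8+160,42/2.8+160,.131)
D=ray("top",*zo(690,340),.01)
print(A,B,np.linalg.norm(A-B),H,P,PS,np.linalg.norm((P-H)[:2]),F1,F2,D)
for e in (B-A,F2-F1):
  y=-e; print("yaw",np.arctan2(-y[0],y[1]))
yaw=np.arctan2(-(A-B)[0],(A-B)[1])
x=np.array([np.cos(yaw),np.sin(yaw)])
print("C from hinge",((A+B)/2)[:2]-.06*x,"from hub",H[:2]+.082*x)
a=np.arctan2(*(P-H)[:2][::-1]);print("latch",a-yaw)
a=np.arctan2(*(PS-H)[:2][::-1]);print("latch",a-yaw)
for n,u,v in (("top",70,240),("top",170,20),("top",225,55),("top",100,110)): print(ray(n,*zo(u,v),.015))
E
```

```text
[0.6945336  0.03553885 0.08      ] [ 0.61598299 -0.12435965  0.08      ] 0.17815086292386464 [0.52616503 0.02186084 0.1       ] [ 0.49616303 -0.02499456  0.131     ] [ 0.49620619 -0.02521645  0.131     ] 0.05563765434194011 [0.58447938 0.08043712 0.075     ] [ 0.51282227 -0.06717686  0.075     ] [ 0.54537686 -0.20281524  0.01      ]
yaw -0.45662553102986836
yaw -0.4519284920383832
C from hinge [ 0.60140557 -0.01795509] from hub [ 0.59976376 -0.01429475]
latch -1.6837040495922033
latch -1.6809085577556218
[0.61066544 0.15080959 0.015     ]
[0.73981257 0.09172043 0.015     ]
[0.71792806 0.05982782 0.015     ]
[0.68679604 0.13309736 0.015     ]
```

```bash
cat >> h.py <<'E'
from scipy.spatial.transform import Rotation as R
C=np.array([.6,-.016]); yaw=-.455
bx=np.array([np.cos(yaw),np.sin(yaw)]);by=np.array([-bx[1],bx[0]])
hub=C-.082*bx
def state():
    from workcell import manip
    s=manip.observe(); M=R.from_quat(s["orientation"]).as_matrix()
    print("t",round(s["t"],2),"q",s["q"].round(2),"p",s["tool_pos"].round(4),"F",s["ft_force"].round(1),"w",round(s["gripper_width"],4))
    print("toolz yaw",np.arctan2(M[1,2],M[0,2]).round(3),"x",M[:,0].round(3),"y",M[:,1].round(3),"z",M[:,2].round(3))
    return s,M
E
python3 - <<'E'
from h import *
s,M=state()
print("tool disp cm to C,z.2:",(M.T@(np.array([*C,.2])-s["tool_pos"])*100).round(2))
print("toolz pushes yaw start",yaw-1.683+np.pi/2,"end",yaw+np.pi/2)
E
```

```text
t 0.15 q [-1.21  0.38  0.08  1.27 -0.    1.46] p [ 0.2586 -0.513   0.2306] F [0.5 0.2 0.5] w 0.0854
toolz yaw -2.675 x [-0.001  0.001 -1.   ] y [ 0.45  -0.893 -0.002] z [-0.893 -0.45  -0.   ]
tool disp cm to C,z.2: [  3.11 -29.02 -52.85]
toolz pushes yaw start -0.5672036732051033 end 1.1157963267948965
```

Request:
send_rows --moves '[[[0, -1.93, -3.52, 0, 0, 0, -1], [0, -1.93, -3.52, 0, 0, 0, -1], [0, -1.93, -3.52, 0, 0, 0, -1], [0, -1.93, -3.52, 0, 0, 0, -1], [0, -1.93, -3.52, 0, 0, 0, -1], [0, -1.93, -3.52, 0, 0, 0, -1], [0, -1.93, -3.52, 0, 0, 0, -1], [0, -1.93, -3.52, 0, 0, 0, -1]]]'

```text
t: 0.82
tool_pos: [0.4413, -0.247, 0.2311]
orientation: [-0.688, -0.164, 0.688, -0.163]
ft_force: [0.8, -0.7, 0.0]
gripper_width: 0.0001
```

Request:
send_rows --moves '[[[0, -1.93, -3.52, 0, 0, 0, -1], [0, -1.93, -3.52, 0, 0, 0, -1], [0, -1.93, -3.52, 0, 0, 0, -1], [0, -1.93, -3.52, 0, 0, 0, -1], [0, -1.93, -3.52, 0, 0, 0, -1], [0, -1.93, -3.52, 0, 0, 0, -1], [0, -1.93, -3.52, 0, 0, 0, -1], [0, 0, 0, 0, 0, 0, -1]]]'

```text
t: 1.48
tool_pos: [0.6027, -0.0113, 0.2301]
orientation: [0.688, 0.167, -0.687, 0.165]
ft_force: [0.1, -1.0, -1.2]
gripper_width: 0.0001
```

Run:
```python
from h import *
s,M=state()
print("tool disp cm to C,z.09:",(M.T@(np.array([*C,.09])-s["tool_pos"])*100).round(2))
```

```text
t 1.48 q [-0.13  0.44  0.17  1.3   0.    2.54] p [ 0.6027 -0.0113  0.2301] F [ 0.1 -1.  -1.2] w 0.0001
toolz yaw -2.668 x [ 0.001  0.003 -1.   ] y [ 0.456 -0.89  -0.002] z [-0.89  -0.456 -0.002]
tool disp cm to C,z.09: [14.01  0.32  0.48]
```

Request:
send_rows --moves '[[[2, 0.3, 0.5, 0, 0, 0, -1], [2, 0, 0, 0, 0, 0, -1], [2, 0, 0, 0, 0, 0, -1], [2, 0, 0, 0, 0, 0, -1], [1.5, 0, 0, 0, 0, 0, -1], [1.5, 0, 0, 0, 0, 0, -1], [1.5, 0, 0, 0, 0, 0, -1], [1.5, 0, 0, 0, 0, 0, -1]]]'

```text
t: 2.15
tool_pos: [0.5964, -0.0226, 0.0906]
orientation: [-0.688, -0.164, 0.688, -0.163]
ft_force: [0.3, 0.3, 2.2]
gripper_width: -0.0001
```

Request:
send_rows --moves '[[[0.4, 0, 0, 0, 0, 0, -1], [0.3, 0, 0, 0, 0, 0, -1], [0.2, 0, 0, 0, 0, 0, -1], [0, 0, 0, 0, 0, 0, -1], [0, 0, 0, 0, 0, 0, -1]]]'

```text
t: 2.57
tool_pos: [0.5975, -0.0226, 0.0832]
orientation: [0.688, 0.163, -0.687, 0.164]
ft_force: [-0.0, -0.4, 0.7]
gripper_width: 0.0002
```

Request:
send_rows --moves '[[[0.2, 0, 0, 0, 0, 0, -1], [0.1, 0, 0, 0, 0, 0, -1], [0, 0, 0, 0, 0, 0, -1], [0, 0, 0, 0, 0, 0, -1], [0, 0, 0, 0, 0, 0, -1]]]'

```text
t: 2.98
tool_pos: [0.5978, -0.0226, 0.0829]
orientation: [0.689, 0.163, -0.687, 0.164]
ft_force: [-6.4, 0.7, 18.3]
gripper_width: -0.0001
```

Run:
```python
from h import *
from workcell import cams
import cv2
s,M=state()
d=cams.get_image("scene");cv2.imwrite("pics/scene1.png",d["pixels"])
```

```text
t 2.98 q [-0.14  0.5  -0.12  0.94 -0.    2.53] p [ 0.5978 -0.0226  0.0829] F [-6.4  0.7 18.3] w -0.0001
toolz yaw -2.675 x [ 0.003 -0.001 -1.   ] y [ 0.45  -0.893  0.002] z [-0.893 -0.45  -0.002]
```

View pics/scene1.png

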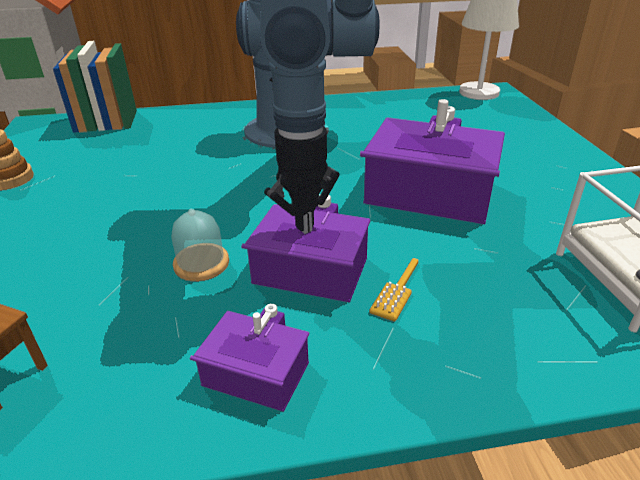

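Request:
send_rows --moves '[[[-2, 0, 0, 0, 0, 0, -1], [-3, 0, 0, 0, 0, 0, -1], [-3, 0, 0, -0.12, 0, 0, -1], [-2, 0, 0, -0.12, 0, 0, -1], [0, 0, 0, -0.12, 0, 0, -1], [0, 0, 0, -0.12, 0, 0, -1], [0, 0, 0, -0.12, 0, 0, -1], [0, 0, 0, -0.12, 0, 0, -1]]]'

```text
t: 3.7
tool_pos: [0.5975, -0.0224, 0.18]
orientation: [0.585, 0.397, -0.585, 0.398]
ft_force: [-0.6, -0.2, 0.2]
gripper_width: 0.0002
```

Request:
send_rows --moves '[[[0, 0, 0, -0.12, 0, 0, -1], [0, 0, 0, -0.12, 0, 0, -1], [0, 0, 0, -0.12, 0, 0, -1], [0, 0, 0, -0.12, 0, 0, -1], [0, 0, 0, -0.12, 0, 0, -1], [0, 0, 0, -0.12, 0, 0, -1], [0, 0, 0, -0.12, 0, 0, -1], [0, 0, 0, -0.12, 0, 0, -1]]]'

```text
t: 4.37
tool_pos: [0.5974, -0.0224, 0.1797]
orientation: [0.336, 0.622, -0.335, 0.623]
ft_force: [-0.0, -0.0, -0.5]
gripper_width: -0.0005
```

Request:
send_rows --moves '[[[0, 0, 0, -0.12, 0, 0, -1], [0, 0, 0, -0.12, 0, 0, -1], [0, 0, 0, -0.12, 0, 0, -1], [0, 0, 0, -0.06, 0, 0, -1], [0, 0, 0, 0, 0, 0, -1]]]'

```text
t: 4.78
tool_pos: [0.5973, -0.0224, 0.1797]
orientation: [0.2, 0.678, -0.2, 0.679]
ft_force: [-0.4, 0.3, -0.6]
gripper_width: 0.0
```

Run:
```python
from h import *
s,M=state()
print("disp:",(M.T@(np.array([.471,-.009,.18])-s["tool_pos"])*100).round(2), yaw-1.683+np.pi/2)
```

```text
t 4.78 q [-0.14  0.44  0.04  1.17 -0.    0.43] p [ 0.5973 -0.0224  0.1797] F [-0.4  0.3 -0.6] w 0.0
toolz yaw -0.574 x [ 0.001 -0.    -1.   ] y [0.543 0.84  0.   ] z [ 0.84  -0.543  0.001]
disp: [ -0.04  -5.73 -11.34] -0.5672036732051033
```

Request:
send_rows --moves '[[[0, -1.43, -2.83, 0, 0, 0, -1], [0, -1.43, -2.83, 0, 0, 0, -1], [0, -1.43, -2.83, 0, 0, 0, -1], [0, -1.44, -2.85, 0, 0, 0, -1], [0, 0, 0, 0, 0, 0, -1]]]'

```text
t: 5.2
tool_pos: [0.4627, -0.0075, 0.1779]
orientation: [0.2, 0.681, -0.201, 0.675]
ft_force: [0.3, 1.5, -1.0]
gripper_width: 0.0003
```

Run:
```python
from h import *
from workcell import cams
import cv2
s,M=state()
for n in ("scene","wrist"):
  d=cams.get_image(n);cv2.imwrite(f"pics/{n}2.png",d["pixels"]); np.savez(f"pics/{n}2.npz",**d)
a=cv2.imread("pics/scene2.png")[160:310,160:440]
b=cv2.resize(a,(640,343),interpolation=cv2.INTER_CUBIC)
cv2.imwrite("pics/scenez2.png",b)
```

```text
t 5.2 q [-0.15  0.18 -0.32  1.07 -0.    0.42] p [ 0.4627 -0.0075  0.1779] F [ 0.3  1.5 -1. ] w 0.0003
toolz yaw -0.576 x [-0.008  0.001 -1.   ] y [ 0.545  0.838 -0.004] z [ 0.838 -0.545 -0.008]
```

View pics/scenez2.png

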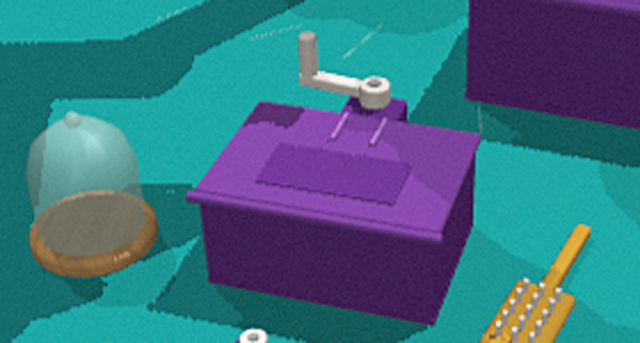

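View pics/wrist2.png

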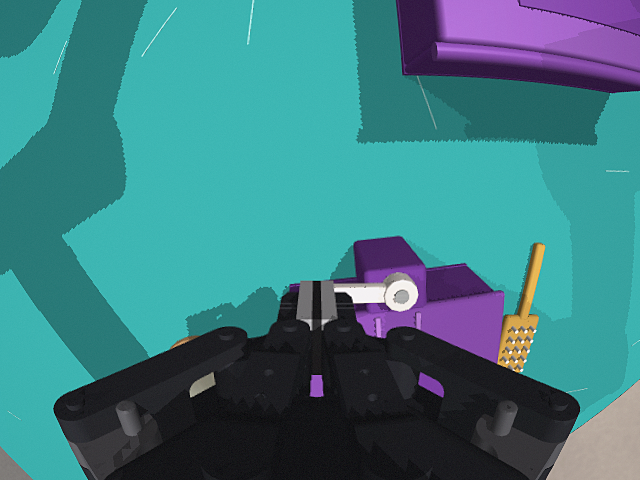

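Request:
send_rows --moves '[[[2, 0, 0, 0, 0, 0, -1], [2, 0, 0, 0, 0, 0, -1], [1.5, 0, 0, 0, 0, 0, -1], [1.5, 0, 0, 0, 0, 0, -1], [0, 0, 0, 0, 0, 0, -1], [0, 0, 0, 0, 0, 0, -1]]]'

```text
t: 5.8
tool_pos: [0.4714, -0.0089, 0.1092]
orientation: [0.201, 0.678, -0.201, 0.678]
ft_force: [0.1, -0.0, -0.2]
gripper_width: 0.0
```

```bash
cat >> h.py <<'E'
def goal(th,gap=0.0,z=.11):
    t=yaw+th+np.pi/2; T=np.array([np.cos(t),np.sin(t)]);U=np.array([np.cos(yaw+th),np.sin(yaw+th)])
    return np.array([*(hub+.055*U-(.018+gap)*T),z])
def rep(th,gap=0.,z=.11):
    s,M=state(); print("toolz-derived th",np.arctan2(M[1,2],M[0,2])-yaw-np.pi/2)
    print("disp",(M.T@(goal(th,gap,z)-s["tool_pos"])*100).round(2))
E
python3 -c "
from h import *
rep(-1.683)"
```

```text
t 5.8 q [-0.15  0.25 -0.43  0.89 -0.    0.42] p [ 0.4714 -0.0089  0.1092] F [ 0.1 -0.  -0.2] w 0.0
toolz yaw -0.575 x [-0. -0. -1.] y [ 0.544  0.839 -0.   ] z [ 0.839 -0.544 -0.   ]
toolz-derived th -1.6912804625661342
disp [-0.08 -0.1   1.28]
```

Now approach the post and start the arc.

Request:
send_rows --moves '[[[0, -0.1, 0.6, 0, 0, 0, -1], [0, 0, 0.6, 0, 0, 0, -1], [0, -0.15, 0.56, -0.1, 0, 0, -1], [0, -0.15, 0.56, -0.1, 0, 0, -1], [0, -0.15, 0.56, -0.1, 0, 0, -1], [0, -0.15, 0.56, -0.1, 0, 0, -1], [0, -0.15, 0.56, -0.1, 0, 0, -1], [0, 0, 0, 0, 0, 0, -1]]]'

```text
t: 6.47
tool_pos: [0.5054, -0.0341, 0.1104]
orientation: [0.026, 0.706, -0.026, 0.708]
ft_force: [0.7, 0.1, 0.4]
gripper_width: -0.0
```

Run:
```python
from h import *
from workcell import cams
import cv2
rep(-1.19)
d=cams.get_image("scene");cv2.imwrite("pics/scene3.png",cv2.resize(d["pixels"][120:310,160:440],(700,475),interpolation=cv2.INTER_CUBIC))
```

```text
t 6.47 q [-0.19  0.31 -0.34  0.92 -0.   -0.12] p [ 0.5054 -0.0341  0.1104] F [0.7 0.1 0.4] w -0.0
toolz yaw -0.074 x [ 0.003 -0.001 -1.   ] y [ 0.074  0.997 -0.   ] z [ 0.997 -0.074  0.003]
toolz-derived th -1.1898272604028812
disp [ 0.03  0.05 -0.12]
```

View pics/scene3.png

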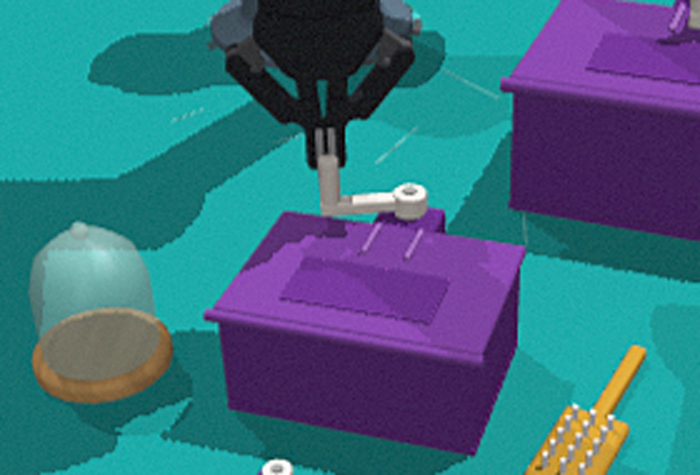

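Request:
send_rows --moves '[[[0, -0.13, 0.56, -0.1, 0, 0, -1], [0, -0.13, 0.56, -0.1, 0, 0, -1], [0, -0.15, 0.56, -0.1, 0, 0, -1], [0, -0.15, 0.56, -0.1, 0, 0, -1], [0, -0.15, 0.56, -0.1, 0, 0, -1], [0, -0.15, 0.56, -0.1, 0, 0, -1], [0, -0.15, 0.56, -0.1, 0, 0, -1], [0, 0, 0, 0, 0, 0, -1]]]'

```text
t: 7.18
tool_pos: [0.5442, -0.0345, 0.1098]
orientation: [-0.218, 0.672, 0.217, 0.673]
ft_force: [0.6, -0.0, 0.1]
gripper_width: -0.0001
```

Run:
```python
from h import *
from workcell import cams
import cv2
rep(-.49)
d=cams.get_image("scene");np.savez("pics/scene4.npz",**d);cv2.imwrite("pics/scene4.png",cv2.resize(d["pixels"][120:310,160:440],(700,475),interpolation=cv2.INTER_CUBIC))
```

```text
t 7.18 q [-0.18  0.38 -0.23  0.95 -0.   -0.8 ] p [ 0.5442 -0.0345  0.1098] F [ 0.6 -0.   0.1] w -0.0001
toolz yaw 0.624 x [ 0.002 -0.001 -1.   ] y [-0.585  0.811 -0.001] z [0.811 0.585 0.001]
toolz-derived th -0.4913734869416555
disp [-0.02 -0.04 -0.06]
```

View pics/scene4.png

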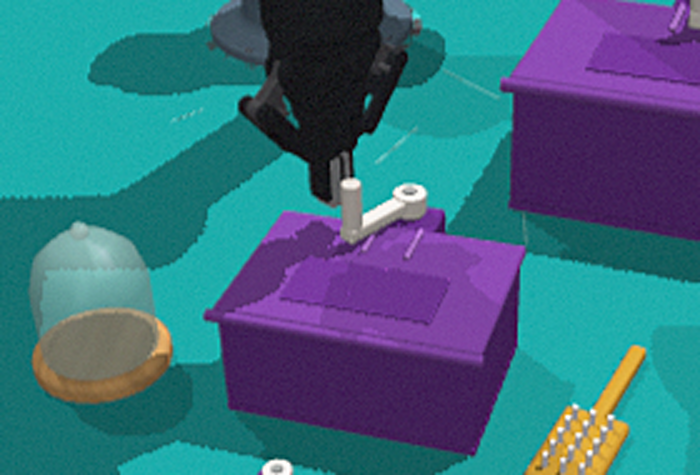

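Run:
```python
from h import *
P=ray("scene",160+351*.4,120+184*.4,.131,"4")[:2]-hub
print(P,np.linalg.norm(P),np.arctan2(P[1],P[0])-yaw)
```

```text
[ 0.03486917 -0.04284699] 0.05524240188196575 -0.43269315557911553
```

Request:
send_rows --moves '[[[0, -0.15, 0.5, -0.09, 0, 0, -1], [0, -0.13, 0.5, -0.09, 0, 0, -1], [0, -0.12, 0.45, -0.08, 0, 0, -1], [0, -0.09, 0.34, -0.06, 0, 0, -1], [0, -0.06, 0.23, -0.04, 0, 0, -1], [0, -0.05, 0.17, -0.03, 0, 0, -1], [0, -0.03, 0.11, -0.02, 0, 0, -1], [0, 0, 0, 0, 0, 0, -1]]]'

```text
t: 7.9
tool_pos: [0.5636, -0.0225, 0.1096]
orientation: [-0.35, 0.615, 0.349, 0.615]
ft_force: [0.4, -1.2, -0.1]
gripper_width: -0.0001
```

Run:
```python
from h import *
from workcell import cams
import cv2
rep(-.06)
d=cams.get_image("scene");np.savez("pics/scene5.npz",**d);cv2.imwrite("pics/scene5.png",cv2.resize(d["pixels"][120:310,160:440],(700,475),interpolation=cv2.INTER_CUBIC))
```

```text
t 7.9 q [-0.15  0.42 -0.18  0.97 -0.   -1.19] p [ 0.5636 -0.0225  0.1096] F [ 0.4 -1.2 -0.1] w -0.0001
toolz yaw 1.033 x [ 0.001 -0.001 -1.   ] y [-0.859  0.512 -0.001] z [ 0.512  0.859 -0.   ]
toolz-derived th -0.08283747272079589
disp [-0.04 -0.16  0.08]
```

View pics/scene5.png

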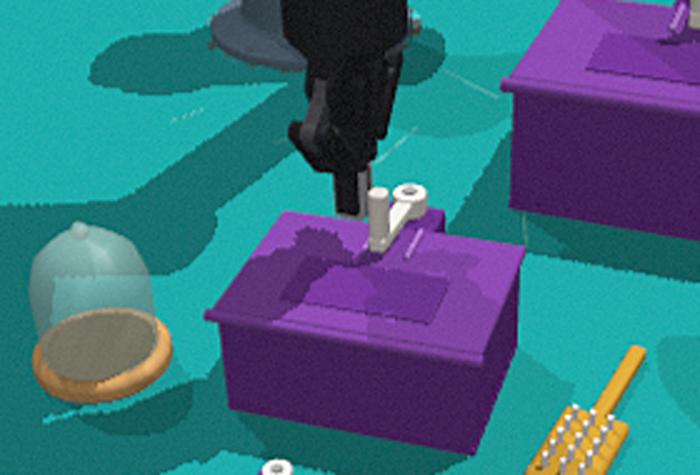

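Run:
```python
from h import *
P=ray("scene",160+378*.4,120+192*.4,.131,"5")[:2]-hub
print(P,np.linalg.norm(P),np.arctan2(P[1],P[0])-yaw)
```

```text
[ 0.04825297 -0.02699444] 0.05529059063484378 -0.0550587031523076
```

Request:
send_rows --moves '[[[0, -0.08, 0.17, -0.03, 0, 0, -1], [0, -0.05, 0.12, -0.02, 0, 0, -1], [0, 0, 0, 0, 0, 0, -1], [0, 0, 0, 0, 0, 0, -1], [0, 0, -0.5, 0, 0, 0, -1], [0, 0, -1, 0, 0, 0, -1], [0, 0, -1, 0, 0, 0, -1], [0, 0, -0.5, 0, 0, 0, -1]]]'

```text
t: 8.62
tool_pos: [0.551, -0.0484, 0.1092]
orientation: [-0.365, 0.606, 0.365, 0.606]
ft_force: [-0.2, 0.1, -0.2]
gripper_width: 0.0002
```

Request:
send_rows --moves '[[[-2, 0, 0, 0, 0, 0, -1], [-3, 0, 0, 0, 0, 0, -1], [-3, 0, 0, 0, 0, 0, -1], [-3, 0, 0, 0, 0, 0, -1], [-2, 2, 0, 0, 0, 0, -1], [0, 3, 0, 0, 0, 0, -1], [0, 3, 0, 0, 0, 0, -1], [0, 0, 0, 0, 0, 0, -1]]]'

```text
t: 9.28
tool_pos: [0.4757, -0.008, 0.2392]
orientation: [-0.364, 0.606, 0.367, 0.604]
ft_force: [-0.9, -0.1, -0.2]
gripper_width: 0.0001
```

Run:
```python
from h import *
from workcell import cams
import cv2
state()
d=cams.get_image("top");cv2.imwrite("pics/top6.png",d["pixels"])
d=cams.get_image("scene");np.savez("pics/scene6.npz",**d);cv2.imwrite("pics/scene6.png",cv2.resize(d["pixels"][120:310,160:440],(700,475),interpolation=cv2.INTER_CUBIC))
```

```text
t 9.28 q [-0.15  0.18 -0.17  1.23  0.   -1.24] p [ 0.4757 -0.008   0.2392] F [-0.9 -0.1 -0.2] w 0.0001
toolz yaw 1.086 x [-0.004  0.002 -1.   ] y [-0.885  0.466  0.005] z [ 0.466  0.885 -0.001]
```

View pics/scene6.png

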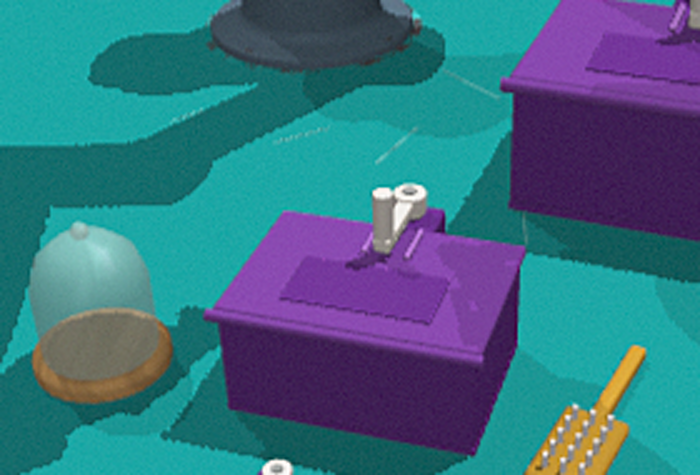

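View pics/top6.png

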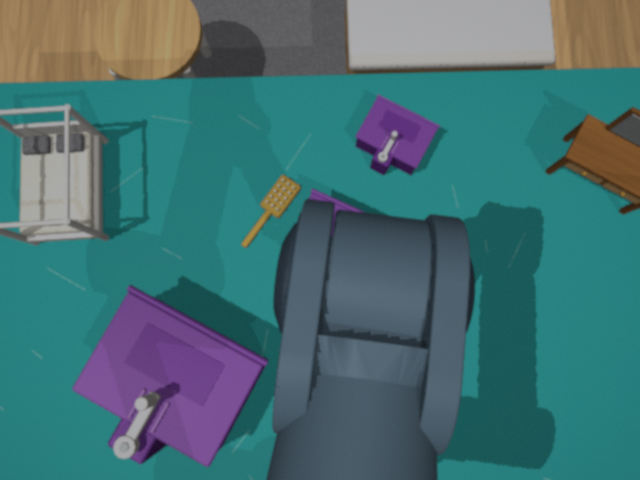

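Run:
```python
from h import *
P=ray("scene",160+383*.4,120+193*.4,.131,"6")[:2]
H=ray("scene",160+409*.4,120+191*.4,.1,"6")[:2]
for h in (hub,H):
  p=P-h; print(h,np.linalg.norm(p),np.arctan2(p[1],p[0])-yaw)
import cv2
a=cv2.imread("pics/scene0.png");b=np.load("pics/scene6.npz")["pixels"]
for n,(x0,x1,y0,y1) in dict(dome=(165,235,200,285),brush=(365,425,255,325)).items():
  print(n,cv2.phaseCorrelate(*[cv2.cvtColor(i[y0:y1,x0:x1],6).astype(float) for i in (a,b)]))
```

```text
[0.5263426  0.02003591] 0.05555789459528831 0.008184046635834108
[0.52561508 0.02088674] 0.056583447203611754 0.00017902689375215441
dome ((-0.10464216956084726, 0.5259302323862087), 0.3955357122028575)
brush ((-0.08173922401875444, 0.07133446693711676), 0.8948873446874731)
```

Latch angle is about 0.01 rad, the lid is shut, and the dome and brush have not moved. Handing in.

```bash
python3 -c "
from workcell import manip
print(manip.observe()['joint_velocities'].round(3)); print(manip.job_done())"
```

```text
[-0.01   0.033  0.047 -0.014  0.001 -0.   ]
the job is handed in; nothing more can be done
None
```

I pushed the lid shut with the closed fingers over the middle of the box. I then swung the latch arm round by its post until it pointed over the lid between the ribs, backed the gripper off, raised it clear and handed the job in. No verdict was reported.

Last checks, all from before hand-in:
- **Lid:** it met a firm stop at 18 N, with the fingertips at 83 mm. The scene picture still shows it shut.
- **Latch:** it measured about 0.01 rad from the scene camera. I placed the pivot two ways and got 0.008 and 0.000.
- **Bystanders:** the dome and brush shifted about 0.5 pixel or less in the scene picture. The dome's match was weak (0.40), probably because of shadows.
- **Gripper:** it was about 0.24 m up, with no contact force beyond noise.

The top camera could not confirm the latch because the arm blocked its view of it.

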